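# Tip the transfer tray

### The job

Stand the loose connector in the tipping tray, at the high end behind the two that are already there. Then push the tray's lip slowly down until it bears on its stop, hold it there with about 12 newtons (never over 22) while all three connectors slide to the lip end by themselves, and ease the tray back up to level without letting it fly back. Touch neither of the two connectors in the tray and leave the other things alone.

Things in the scene. Friction and masses are not known exactly. Their poses are not given: they have to be found in the camera images.
- stand: (sizes in mm) fixed stand of the tipping tray (the tray itself counts as part of it): base plate 120 x 200 x 8, two side cheeks 89 high at its middle. Origin at the centre of its underside, on the bench; x across the tray, y along the tray towards the lip (low) end, z up. Yaw differs by up to 0.25 rad from run to run.
- tray (a joint): tilt in rad: 0 level (hard stop, where it rests), growing as the lip goes down. A spring pulls it back (0.2 N m at 0, 0.45 at 0.55 rad: 1.7 to 3.8 N at the lip) and a damper of 0.3 N m s/rad slows it; let go fully tipped it flies back at 1.3 rad/s. Keep under 1.0 rad/s (0.12 m/s at the lip) both ways. Connectors in it start to slide at 0.25 to 0.42 rad, differing from run to run.
- push_lip (a point): centre of the top face of the tray's flat push lip, which sticks out beyond the lip end at the top of its wall: 60 wide (tray x), 36 long (tray y), 4 thick. Level, it is 120 from the hinge axis along y and 30 above it. Moves with the tray. y points outward along the tray.
- high_end (a point): point on the tray floor, mid-width, 70 from the hinge axis away from the lip, 29 from the inside of the rear wall: where the loose connector goes. Moves with the tray. The tray is an aluminium trough, outer 104 x 204, walls 3 thick; floor top 8 above the hinge axis (83 above the bench when level); side and rear walls 14 high over the floor, lip end wall 22.
- low_end (a point): point on the tray floor, mid-width, at the inside face of the wall at the lip end. Moves with the tray; y points out through that wall, x across the tray, z off the floor.
- connector: the loose connector: dark grey plastic barrel, 25 x 26 across, 32 high, 12 g or so, standing on the bench on the robot's side of the tray. Origin at the centre of its underside, z up its axis. Grip it across the barrel.
- connector_in_0: one like it, standing in the tray in its middle part, on the -x half; origin at the centre of its underside
- connector_in_1: one like it, standing in the tray in its middle part, on the +x half; origin at the centre of its underside
- test_plug: cream stepped plastic plug, 22 x 22 x 32, standing on the bench; looks like but is not a connector; origin at the centre of its underside; a bystander
- grease_tin: flat round tin, 54 across, 24 high, standing on the bench; origin at the centre of its underside; a bystander
- hinge (a point): middle of the tray's hinge axis (along stand x), 75 above the bench; fixed. Under the lip half of the tray a loose steel stop block (40 x 26, 32 high, rubber foot, 0.6 kg) stands on the base plate; where along y differs from run to run and is not measured, so the tray meets it anywhere between 0.42 and 0.57 rad: feel for it.

How it is judged:
By the outcome, as a careful person would: the job done as asked, in the order asked, and still so for the second after the job is handed in, with the robot touching nothing.
It also fails if it takes over 72 s, if anything falls off the work surface, if the arm or the gripper's body presses on something with over 40 N, if the wrist force passes 120 N, or if a joint passes its speed limit or range.

### The arm

A 6-joint arm with a two-finger parallel gripper is mounted at the origin on a cart in front of the work surface, level with it; the furniture and walls round the work are solid. World frame = base frame: x ahead of the robot, y to its left, z up, the work surface at z = 0. Lengths are in m, angles in rad, forces in N, time in s.
With the tool pointing down it reaches from about 0.35 to 0.975 m from the base axis. Payload 4.9 kg.
Tool frame: the origin (TCP) lies on the centre line of the jaws, within the pads' length; the fingertips stand 14 mm ahead of it and the grasp point (between the pads) lies 5 mm behind it (manip.nose_length is the distance from the TCP to the fingertips, in m); z points along the fingers, y is the line along which they close (so a half turn about z gives the same grasp; the last joint's range is limited). The gripper opens to 85 mm and grips with 20 to 120 N. Pads are 22 mm wide; open, the fingers measure 114 mm over their backs; the gripper's body (76 mm by 85 mm) begins 54 mm behind the grasp point. The pads swing forward as they close: fully open they stand 13 mm farther back than shut.
Start: joints at [1.183, 0.053, 1.613, -0, 1.476, -0.119], TCP at [0.166, 0.603, 0.245] pointing down, gripper open.
Joint ranges: [-3.01, 3.01], [-1.01, 2.22], [0.06, 2.58], [-1.02, 4.17], [0.09, 2.62], [-3.14, 3.14]. Speed limits (rad/s): [2.57, 2.57, 3.14, 3.14, 3.14, 3.14].

### API

Orientations are given as a unit quaternion [w, x, y, z].
In Python, from plant import manip, imaging gives the robot as it stands.
- The arm moves only by the tool play_rows, never from a script. Its argument "commands" is a list of rows, each a list of 6 numbers: the shift along the tool's x, y, z in mm, then the turn, a rotation vector about the tool's x, y, z in degrees. A call has 1 to 5 rows; each row shifts and turns the commanded pose from where the row before left it, along the tool's axes as they then stand; what a row does not reach is not made up. A row lasts 1/12 s, in which the tool goes at most 41.7 mm and 7.16 degrees, less where a joint would pass 70% of its speed; a pose out of reach is approached as far as the arm can. A call is refused whole if a number of a shift passes 41.7 or a number of a turn 7.16, either way. A call with a gripper value outside its range is refused whole. "hand" is the finger opening in mm, from 0 to 85.4, set as the call begins (left out, the last holds). The fingers move at their own pace and stop on an object; the grip force is fixed at half the most. Time passes only in rows, so rows that do not move let the fingers close. It gives the time, the measured TCP pose, the force, the opening and the grip force at its end, in the units of the state.
- manip.state(): the state, without advancing time (a new reading comes with each control period).
- imaging.grab_frame(name): name is "side" or "top" or "wrist"; returns a dict with "image" (420x560x3 uint8, red, green, blue), "fx", "fy", "cx", "cy" (pixels), "R" (3x3) and "t" (3): a world point X has camera coordinates R X + t; the wrist camera has in their place "mount" (4x4, takes a point from camera to tool coordinates, whose origin is the TCP and whose axes are the flange's). Camera axes: x right, y down, z forward; pixel columns grow to the right and rows downward; lengths in m; the calibration is good to about 2 mm. A picture is of the moment at which its call begins: read the wrist's pose just before it. There is no depth.
- manip.job_done(): hands the job in; it is judged then, once.
The state is a dict: "time": time; "joint_pos": joint angles; "joint_vel": joint speeds; "joint_efforts": joint torques, N m; "tool_pos": TCP position; "tool_rot": TCP orientation; "contact_force": force on the tool from outside, world axes, zero at the start; "ft_torque": the same for the moment, N m; "gripper_width": opening from 0.0 (shut) to 1.0 (fully open); "grasp_force": force on a finger pad.
Only numpy, scipy, OpenCV 4.12 (cv2) and the standard library are available. Lean on these libraries where they do the work, as an engineer would, in place of code of your own. Each camera call takes 0.05 s, during which the arm holds its last target. There are 200 camera calls.

## Working session

There is one attempt and no reset: what is moved stays moved. The work goes in short steps, Python scripts to look and compute and a tool call to move; the robot and the scene stay as the last step left them, time stands still between calls to the robot, and variables do not carry over. Pictures are saved under pics/ and viewed, at most 10 in all, crops included, and the job is handed in when it is done.

Besides the shell and the picture viewer there is one more tool, called after "Call:" as name(argument=value, ...) on one line, values as JSON. play_rows: Moves the arm, as the interface text tells. Its arguments: {"type":"object","properties":{"commands":{"type":"array","items":{"type":"array","items":{"type":"number"}}},"hand":{"type":"number"}},"required":["commands"]}

```bash
mkdir -p pics; cat > h.py <<'E'
import numpy as np, cv2
from plant import manip, imaging
from scipy.spatial.transform import Rotation as Ro
def shot(n,f):
    s=manip.state(); g=imaging.grab_frame(n); cv2.imwrite('pics/'+f,g['image'][:,:,::-1]); g['s']=s
    if 'R' not in g or g.get('R') is None:
        M=np.array(g['mount']); q=s['tool_rot']; Rt=Ro.from_quat([q[1],q[2],q[3],q[0]]).as_matrix()
        Rc=Rt@M[:3,:3]; tc=Rt@M[:3,3]+np.array(s['tool_pos']); g['R']=Rc.T; g['t']=-Rc.T@tc
    np.save('pics/'+f+'.npy',{k:g[k] for k in('fx','fy','cx','cy','R','t')},allow_pickle=True); return g
def load(f): return np.load('pics/'+f+'.npy',allow_pickle=True).item()
def back(g,u,v,z):
    R=np.array(g['R']);t=np.array(g['t']); d=R.T@np.array([(u-g['cx'])/g['fx'],(v-g['cy'])/g['fy'],1]); c=-R.T@t
    return c+d*(z-c[2])/d[2]
def proj(g,X):
    p=np.array(g['R'])@np.array(X)+np.array(g['t']); return g['fx']*p[0]/p[2]+g['cx'],g['fy']*p[1]/p[2]+g['cy']
def st():
    s=manip.state(); q=s['tool_rot']; print(round(s['time'],2),np.round(s['tool_pos'],4),np.round(q,4)); R=Ro.from_quat([q[1],q[2],q[3],q[0]]).as_matrix(); print(np.round(R,3)); print(np.round(s['contact_force'],2),s['gripper_width'],s['grasp_force']); return s,R
E
python3 - <<'E'
from h import *
st(); print(manip.nose_length)
a=shot('top','top.png'); b=shot('side','side.png')
for g in(a,b): print(-np.array(g['R']).T@g['t'],g['fx'])
E
```

```text
0.0 [0.1658 0.602  0.244 ] [-3.00e-04  1.34e-01  9.91e-01 -1.00e-03]
[[-0.964  0.266 -0.001]
 [ 0.266  0.964 -0.002]
 [ 0.    -0.002 -1.   ]]
[-0.19 -0.25 -0.6 ] 0.9989112360069836 0.0
0.014
[0.46725258 0.07084463 0.92924018] 410.79329689149404
[ 0.2089663  -0.14404539  0.8762542 ] 546.5863155653695
```

View pics/top.png

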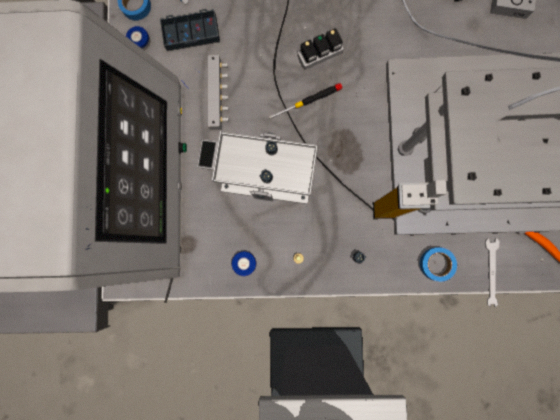

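View pics/side.png

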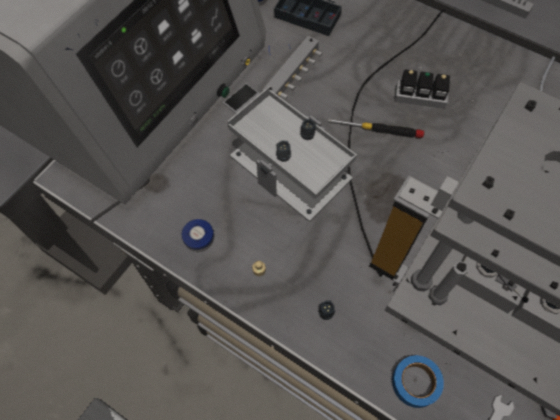

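The top view shows the tray centred near (265,165) with its lip at (207,153) on the left. The connector is at (359,257), the plug at (298,258) and the tin at (243,263). In the side view the connector is at (327,310).

```bash
python3 - <<'E'
from h import *
a=load('top.png');b=load('side.png')
print('origin px',proj(a,[0,0,0]),'arm',proj(a,[.166,.602,.24]))
print('conn',back(a,359,257,.03),back(b,327,308,.03))
for p in[(217,133),(317,145),(309,196),(212,183)]:print(back(a,*p,.097))
print('sideview'); 
for p in[(271,93),(354,155),(315,202),(229,127)]:print(back(b,*p,.097))
print('lip',back(a,207,153,.105)); print('c',back(a,271,148,.115),back(a,266,177,.115))
i=cv2.imread('pics/top.png')[120:280,180:380]; cv2.imwrite('pics/c.png',cv2.resize(i,None,fx=4,fy=3.75,interpolation=2))
E
```

```text
origin px (np.float64(334.5310136312653), np.float64(472.10656092778777)) arm (np.float64(-24.327863155077694), np.float64(444.4251000236065))
conn [ 0.45365907 -0.06613651  0.03      ] [ 0.45337836 -0.06782419  0.03      ]
[0.71847952 0.22812053 0.097     ]
[0.68617974 0.02062381 0.097     ]
[0.58047238 0.04024182 0.097     ]
[0.61302675 0.23922247 0.097     ]
sideview
[0.71611227 0.2122365  0.097     ]
[0.68362816 0.02339767 0.097     ]
[0.57245514 0.03173369 0.097     ]
[0.61542025 0.2322242  0.097     ]
lip [0.67450445 0.24762626 0.105     ]
c [0.67822361 0.11484372 0.115     ] [0.61896116 0.12612258 0.115     ]
```

View pics/c.png

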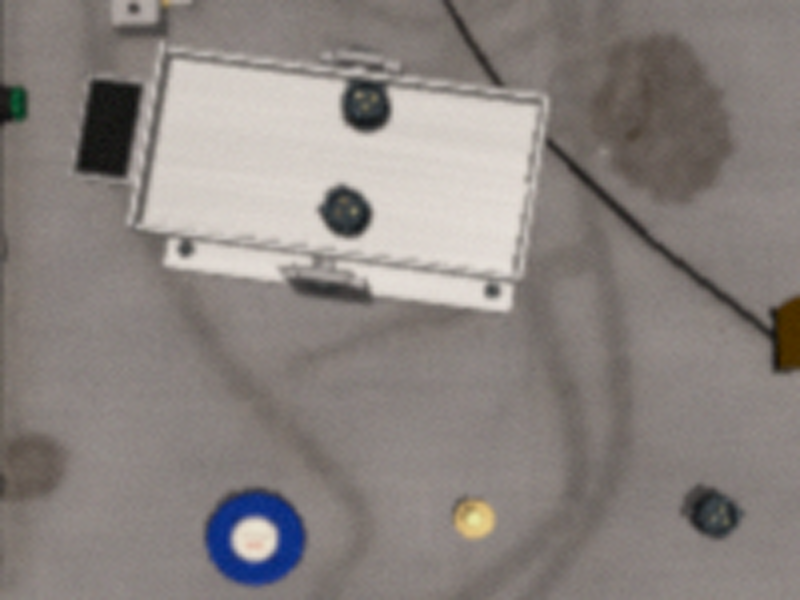

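The crop shows the tray rim corners at about (163,45), (548,95), (523,275) and (133,227), and the black lip pad at (77–143, 80–178). The connector top is at (716,512). I'll fit the tray pose and check how close the machine is.

```bash
cat >> h.py <<'E'
def plan(wps, P=None, A=None, dec=0):
    """wps: list of (x,y,z,angle of tool y in deg, rows); tool down. prints rounded rows; tool y=(cosA,sinA), tool x=(-sinA.. )"""
    s=manip.state(); q=s['tool_rot']; R=Ro.from_quat([q[1],q[2],q[3],q[0]]).as_matrix()
    P=np.array(s['tool_pos']) if P is None else np.array(P,float)
    A=np.degrees(np.arctan2(R[1,1],R[0,1])) if A is None else A
    for x,y,z,a,n in wps:
        T=np.array([x,y,z]); P0=P.copy(); A0=A; rows=[]
        for k in range(1,n+1):
            f=k/n; d=P0+(T-P0)*f-P; r=np.radians(A); ty=np.array([np.cos(r),np.sin(r),0]); tz=np.array([0,0,-1]); tx=np.cross(ty,tz)
            v=np.round([d@tx,d@ty,d@tz],dec); w=round(-(A0+(a-A0)*f-A),dec)
            rows.append([float(c) for c in v]) if 0 else None
            v=np.round(np.array([d@tx,d@ty,d@tz])*1000,dec); P=P+(v[0]*tx+v[1]*ty+v[2]*tz)/1000; A=A-w
            rows.append([*(int(c) if dec==0 else float(c) for c in v),0,0,int(w) if dec==0 else float(w)])
        for i in range(0,n,5): print(rows[i:i+5])
        print('->',np.round(P,4),round(A,1))
E
python3 - <<'E'
from h import *
from scipy.optimize import least_squares
a=load('top.png');b=load('side.png')
M=[(52,102,105),(52,-102,97),(-52,-102,97),(-52,102,105),(30,138,105),(-30,138,105)]
C=[(163,45),(548,95),(523,275),(133,227),(92,80),(77,176)]
px=[(180+u/4,120+v/3.75) for u,v in C]
def W(p,m):
    c,s=np.cos(p[2]),np.sin(p[2]); x,y,z=np.array(m)/1000; return [p[0]+c*x-s*y,p[1]+s*x+c*y,z]
f=lambda p:np.ravel([np.array(proj(a,W(p,m)))-q for m,q in zip(M,px)])
r=least_squares(f,[.65,.13,-.16]); p=r.x; print(p,np.degrees(p[2]),np.round(r.fun,1))
np.save('tray.npy',p)
print('side check',[np.round(proj(b,W(p,m))) for m in M])
print('high',W(p,(0,-70,83)),'lip',W(p,(0,128,105)))
print('conn',back(a,180+716/4,120+512/3.75,.032))
for q in[(125,195),(265,50)]:print('mach base',back(b,*q,0))
for q in[(180,275),(180,150)]:print('mach top view',back(a,*q,0),back(a,*q,.3))
plan([(.115,.41,.245,60,5),(.33,.25,.22,20,9),(.4535,-.067,.16,np.degrees(p[2]),10)])
E
```

```text
[ 0.65133399  0.12637013 -0.15819503] -9.063907627115837 [-0.1 -0.4  1.5 -0.6  1.3  0.9 -0.1  0.3 -1.  -1.5 -1.7  1.2]
side check [array([269.,  88.]), array([358., 155.]), array([318., 196.]), array([227., 123.]), array([245.,  84.]), array([222., 104.])]
high [np.float64(0.6403064718883174), np.float64(0.05724419829411702), np.float64(0.083)] lip [np.float64(0.6714986065419916), np.float64(0.25277181970793944), np.float64(0.105)]
conn [ 0.45468895 -0.06587363  0.032     ]
mach base [0.44133165 0.35019794 0.        ]
mach base [0.8666788  0.33004433 0.        ]
mach top view [0.4217191  0.33277118 0.        ] [0.43641933 0.24820966 0.3       ]
mach top view [0.71002847 0.3334778  0.        ] [0.63164963 0.24868814 0.3       ]
[[0, -40, 0, 0, 0, 3], [-3, -39, 0, 0, 0, 3], [-4, -40, 0, 0, 0, 3], [-7, -39, -1, 0, 0, 3], [-9, -39, 0, 0, 0, 3]]
-> [0.1151 0.4097 0.2452] 59.6
[[-30, -3, 3, 0, 0, 4], [-29, -1, 3, 0, 0, 5], [-30, 1, 2, 0, 0, 4], [-30, 4, 3, 0, 0, 5], [-29, 6, 3, 0, 0, 4]]
[[-28, 8, 3, 0, 0, 4], [-28, 10, 3, 0, 0, 5], [-27, 12, 2, 0, 0, 4], [-26, 15, 3, 0, 0, 5]]
-> [0.3301 0.2505 0.2202] 19.6
[[-34, 1, 6, 0, 0, 3], [-34, 3, 6, 0, 0, 3], [-34, 4, 6, 0, 0, 3], [-33, 7, 6, 0, 0, 2], [-34, 7, 6, 0, 0, 3]]
[[-32, 9, 6, 0, 0, 3], [-33, 11, 6, 0, 0, 3], [-31, 13, 6, 0, 0, 3], [-31, 14, 6, 0, 0, 3], [-30, 16, 6, 0, 0, 3]]
-> [ 0.4539 -0.0666  0.1602] -9.4
```

Call:
play_rows(commands=[[0, -40, 0, 0, 0, 3], [-3, -39, 0, 0, 0, 3], [-4, -40, 0, 0, 0, 3], [-7, -39, -1, 0, 0, 3], [-9, -39, 0, 0, 0, 3]])

```text
time: 0.52
tool_pos: [0.1146, 0.4083, 0.2454]
tool_rot: [-0.0, 0.263, 0.965, -0.001]
contact_force: [0.6, -0.3, 1.2]
gripper_width: 1.001
grasp_force: 0.0
```

Call:
play_rows(commands=[[-30, -3, 3, 0, 0, 4], [-29, -1, 3, 0, 0, 5], [-30, 1, 2, 0, 0, 4], [-30, 4, 3, 0, 0, 5], [-29, 6, 3, 0, 0, 4]])

```text
time: 0.93
tool_pos: [0.2358, 0.3203, 0.232]
tool_rot: [0.0, 0.443, 0.896, 0.0]
contact_force: [0.7, 0.5, 0.3]
gripper_width: 1.001
grasp_force: 0.0
```

Call:
play_rows(commands=[[-28, 8, 3, 0, 0, 4], [-28, 10, 3, 0, 0, 5], [-27, 12, 2, 0, 0, 4], [-26, 15, 3, 0, 0, 5]])

```text
time: 1.27
tool_pos: [0.331, 0.2498, 0.2209]
tool_rot: [-0.0, 0.578, 0.816, 0.0]
contact_force: [0.7, 1.2, 0.1]
gripper_width: 1.0
grasp_force: 0.0
```

Call:
play_rows(commands=[[-34, 1, 6, 0, 0, 3], [-34, 3, 6, 0, 0, 3], [-34, 4, 6, 0, 0, 3], [-33, 7, 6, 0, 0, 2], [-34, 7, 6, 0, 0, 3]])

```text
time: 1.68
tool_pos: [0.3921, 0.0902, 0.1907]
tool_rot: [-0.0, 0.672, 0.74, 0.0]
contact_force: [1.4, 0.7, 0.3]
gripper_width: 1.002
grasp_force: 0.0
```

Call:
play_rows(commands=[[-32, 9, 6, 0, 0, 3], [-33, 11, 6, 0, 0, 3], [-31, 13, 6, 0, 0, 3], [-31, 14, 6, 0, 0, 3], [-30, 16, 6, 0, 0, 3]])

```text
time: 2.1
tool_pos: [0.4541, -0.0678, 0.1607]
tool_rot: [-0.0, 0.764, 0.646, -0.0]
contact_force: [-0.6, 0.1, 0.5]
gripper_width: 0.994
grasp_force: 0.0
```

```bash
python3 - <<'E'
from h import *
st(); g=shot('wrist','w1.png'); print(proj(g,[.4547,-.0659,.032]),proj(g,[.4547,-.0659,.0]))
E
```

```text
2.1 [ 0.4541 -0.0678  0.1607] [-2.000e-04  7.637e-01  6.456e-01 -0.000e+00]
[[ 0.166  0.986 -0.   ]
 [ 0.986 -0.166  0.   ]
 [ 0.    -0.    -1.   ]]
[-0.63  0.11  0.52] 0.9941125117199242 0.0
(np.float64(280.4503518938396), np.float64(206.33312678580583)) (np.float64(280.36309613196886), np.float64(197.65936433880398))
```

View pics/w1.png

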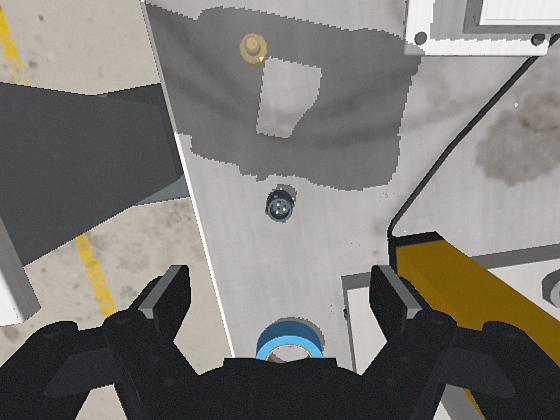

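The connector sits at (280,207), matching the prediction. Next I descend and grip it.

Call:
play_rows(commands=[[1, 0, 30, 0, 0, 0], [0, 0, 30, 0, 0, 0], [0, 0, 30, 0, 0, 0], [0, 0, 25, 0, 0, 0], [0, 0, 15, 0, 0, 0]])

```text
time: 2.57
tool_pos: [0.4517, -0.0644, 0.0277]
tool_rot: [-0.002, 0.763, 0.647, -0.001]
contact_force: [0.5, 0.7, -0.7]
gripper_width: 1.004
grasp_force: 0.0
```

Call:
play_rows(commands=[[0, 0, 8, 0, 0, 0], [0, 0, 3, 0, 0, 0], [0, 0, 0, 0, 0, 0]])

```text
time: 2.82
tool_pos: [0.454, -0.065, 0.02]
tool_rot: [-0.0, 0.763, 0.647, -0.0]
contact_force: [-0.5, 0.8, 1.2]
gripper_width: 1.004
grasp_force: 0.0
```

Call:
play_rows(commands=[[0, 0, 0, 0, 0, 0], [0, 0, 0, 0, 0, 0], [0, 0, 0, 0, 0, 0], [0, 0, 0, 0, 0, 0], [0, 0, 0, 0, 0, 0]], hand=20)

```text
time: 3.23
tool_pos: [0.4547, -0.0652, 0.021]
tool_rot: [0.001, 0.763, 0.647, 0.0]
contact_force: [-0.6, -0.3, 0.6]
gripper_width: 0.302
grasp_force: 0.0
```

Call:
play_rows(commands=[[0, 0, 0, 0, 0, 0], [0, 0, 0, 0, 0, 0], [0, 0, 0, 0, 0, 0], [0, 0, 0, 0, 0, 0], [0, 0, 0, 0, 0, 0]])

```text
time: 3.65
tool_pos: [0.4546, -0.0652, 0.0212]
tool_rot: [0.0, 0.763, 0.647, 0.0]
contact_force: [-2.8, 1.2, 4.7]
gripper_width: 0.248
grasp_force: 58.8
```

Call:
play_rows(commands=[[0, 0, -10, 0, 0, 0], [0, 0, -30, 0, 0, 0], [0, 0, -35, 0, 0, 0], [0, 0, -35, 0, 0, 0], [0, 0, -35, 0, 0, 0]])

```text
time: 4.07
tool_pos: [0.4539, -0.065, 0.1673]
tool_rot: [0.0, 0.763, 0.647, 0.0]
contact_force: [1.2, -1.0, -0.2]
gripper_width: 0.249
grasp_force: 58.9
```

Call:
play_rows(commands=[[0, 0, -20, 0, 0, 0], [0, 0, 0, 0, 0, 0], [0, 0, 0, 0, 0, 0]])

```text
time: 4.32
tool_pos: [0.4551, -0.0654, 0.1874]
tool_rot: [0.002, 0.763, 0.647, 0.001]
contact_force: [-0.4, -0.0, -0.1]
gripper_width: 0.253
grasp_force: 58.9
```

```bash
python3 - <<'E'
from h import *
st(); plan([(.6403,.0572,.186,-9.06,8)])
shot('side','s2.png');shot('wrist','w2.png')
a=cv2.imread('pics/s2.png')[180:390,200:480];b=cv2.imread('pics/w2.png')[200:410,140:420]
print(proj(load('s2.png'),manip.state()['tool_pos']))
cv2.imwrite('pics/d.png',cv2.resize(np.hstack([a,b]),None,fx=1.42,fy=2.5)) 
E
```

```text
4.32 [ 0.4551 -0.0654  0.1874] [0.0017 0.7627 0.6468 0.0011]
[[ 0.163  0.987  0.004]
 [ 0.987 -0.163 -0.001]
 [-0.001  0.004 -1.   ]]
[-0.4  -0.05 -0.13] 0.25280689331470796 58.86196974199265
[[19, 20, 0, 0, 0, 0], [19, 21, 0, 0, 0, 0], [19, 20, 1, 0, 0, 0], [19, 20, 0, 0, 0, 0], [18, 21, 0, 0, 0, 0]]
[[19, 20, 0, 0, 0, 0], [19, 20, 0, 0, 0, 0], [19, 21, 0, 0, 0, 0]]
-> [0.6406 0.057  0.1864] -9.4
(np.float64(333.3976473020422), np.float64(273.8751377741947))
```

View pics/d.png

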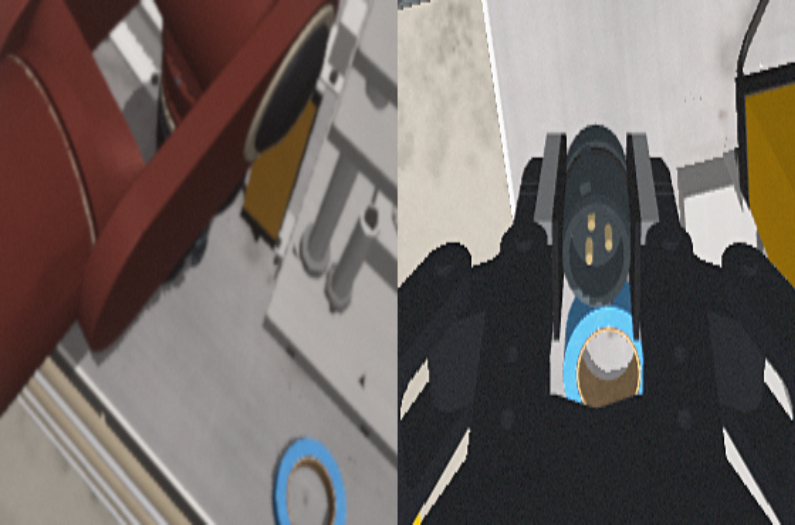

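The left half (side view) is mostly hidden by the arm. The right half (wrist view) shows the connector upright and centred between the pads at about (597,215). Next I move over the high end.

Call:
play_rows(commands=[[19, 20, 0, 0, 0, 0], [19, 21, 0, 0, 0, 0], [19, 20, 0, 0, 0, 0], [19, 20, 0, 0, 0, 0], [18, 21, 0, 0, 0, 0]])

```text
time: 4.83
tool_pos: [0.5698, 0.0121, 0.1823]
tool_rot: [-0.002, 0.763, 0.647, -0.002]
contact_force: [-0.6, -0.6, 0.6]
gripper_width: 0.251
grasp_force: 58.9
```

Call:
play_rows(commands=[[19, 20, 0, 0, 0, 0], [19, 20, 0, 0, 0, 0], [19, 21, 0, 0, 0, 0], [0, 0, 0, 0, 0, 0], [0, 0, 0, 0, 0, 0]])

```text
time: 5.25
tool_pos: [0.6389, 0.0578, 0.1821]
tool_rot: [-0.002, 0.762, 0.647, -0.002]
contact_force: [0.0, 0.2, -0.4]
gripper_width: 0.248
grasp_force: 58.9
```

```bash
python3 - <<'E'
from h import *
st(); plan([(.6403,.0572,.106,-9.06,6)],dec=1)
g=shot('wrist','w3.png'); p=np.load('tray.npy')
c,s=np.cos(p[2]),np.sin(p[2])
for x,y,z in[(52,102,.105),(-52,102,.105),(52,-102,.097),(-52,-102,.097),(0,0,.083)]:
    print((x,y),np.round(proj(g,[p[0]+(c*x-s*y)/1e3,p[1]+(s*x+c*y)/1e3,z])))
E
```

```text
5.25 [0.6389 0.0578 0.1821] [-0.0016  0.7622  0.6473 -0.002 ]
[[ 0.162  0.987 -0.005]
 [ 0.987 -0.162 -0.   ]
 [-0.001 -0.005 -1.   ]]
[ 0.01  0.2  -0.38] 0.24790763502078073 58.9447904471308
[[-0.1, 0.2, 12.7, 0, 0, -0.0], [-0.0, 0.3, 12.7, 0, 0, -0.1], [-0.1, 0.2, 12.7, 0, 0, -0.0], [-0.1, 0.3, 12.7, 0, 0, -0.1], [-0.0, 0.2, 12.6, 0, 0, -0.0]]
[[-0.1, 0.2, 12.7, 0, 0, -0.1]]
-> [0.6403 0.0572 0.106 ] -9.0
(52, 102) [377. -67.]
(-52, 102) [188. -65.]
(52, -102) [351. 264.]
(-52, -102) [215. 264.]
(0, 0) [282. 126.]
```

View pics/w3.png

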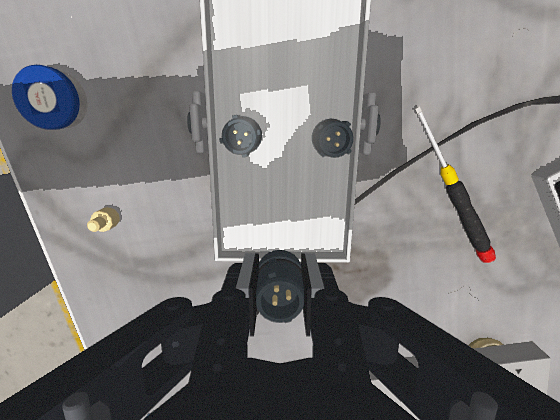

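The tray's rear edge runs from (216,261) to (350,261), as predicted, and the held connector is in line with it. The two connectors in the tray are at (241,135) and (333,138). Now I lower.

Call:
play_rows(commands=[[0, 1, 15, 0, 0, 0], [0, 0, 20, 0, 0, 0], [0, 0, 20, 0, 0, 0], [0, 0, 10, 0, 0, 0], [0, 0, 5, 0, 0, 0]])

```text
time: 5.72
tool_pos: [0.6382, 0.0565, 0.1117]
tool_rot: [-0.002, 0.763, 0.646, -0.002]
contact_force: [-0.3, -0.1, 0.0]
gripper_width: 0.253
grasp_force: 58.9
```

Call:
play_rows(commands=[[0, 0, 2, 0, 0, 0], [0, 0, 1, 0, 0, 0], [0, 0, 0, 0, 0, 0], [0, 0, 0, 0, 0, 0]])

```text
time: 6.05
tool_pos: [0.6415, 0.057, 0.1137]
tool_rot: [0.001, 0.763, 0.647, 0.001]
contact_force: [0.5, 0.0, -0.4]
gripper_width: 0.25
grasp_force: 58.9
```

Call:
play_rows(commands=[[0, 0, 2, 0, 0, 0], [0, 0, 2, 0, 0, 0], [0, 0, 2, 0, 0, 0], [0, 0, 1, 0, 0, 0], [0, 0, 0, 0, 0, 0]])

```text
time: 6.47
tool_pos: [0.6405, 0.0571, 0.1048]
tool_rot: [-0.0, 0.763, 0.647, -0.0]
contact_force: [0.2, 0.4, -0.5]
gripper_width: 0.248
grasp_force: 58.9
```

Call:
play_rows(commands=[[0, 0, 0.5, 0, 0, 0], [0, 0, 0, 0, 0, 0], [0, 0, 0.5, 0, 0, 0], [0, 0, 0, 0, 0, 0]])

```text
time: 6.8
tool_pos: [0.6408, 0.0571, 0.1043]
tool_rot: [0.0, 0.763, 0.647, 0.0]
contact_force: [1.1, 0.4, -0.8]
gripper_width: 0.249
grasp_force: 58.9
```

Call:
play_rows(commands=[[0, 0, 0.5, 0, 0, 0], [0, 0, 0, 0, 0, 0], [0, 0, 0, 0, 0, 0]])

```text
time: 7.05
tool_pos: [0.6409, 0.0571, 0.1042]
tool_rot: [0.0, 0.763, 0.647, 0.0]
contact_force: [-0.4, 0.5, 2.3]
gripper_width: 0.246
grasp_force: 59.2
```

Call:
play_rows(commands=[[0, 0, 0.4, 0, 0, 0], [0, 0, 0, 0, 0, 0], [0, 0, 0, 0, 0, 0]])

```text
time: 7.3
tool_pos: [0.6411, 0.0571, 0.1041]
tool_rot: [0.0, 0.763, 0.647, 0.0]
contact_force: [-1.1, 0.1, 4.7]
gripper_width: 0.246
grasp_force: 59.5
```

Call:
play_rows(commands=[[0, 0, -0.4, 0, 0, 0], [0, 0, 0, 0, 0, 0]])

```text
time: 7.47
tool_pos: [0.641, 0.0571, 0.1041]
tool_rot: [0.0, 0.763, 0.647, 0.0]
contact_force: [-0.4, -0.0, 3.6]
gripper_width: 0.247
grasp_force: 59.4
```

Call:
play_rows(commands=[[0, 0, 0, 0, 0, 0], [0, 0, 0, 0, 0, 0], [0, 0, 0, 0, 0, 0]], hand=28)

```text
time: 7.72
tool_pos: [0.6403, 0.0571, 0.1029]
tool_rot: [-0.0, 0.763, 0.647, -0.0]
contact_force: [0.4, -0.2, -0.3]
gripper_width: 0.329
grasp_force: 0.0
```

Call:
play_rows(commands=[[0, 0, 0, 0, 0, 0], [0, 0, 0, 0, 0, 0], [0, 0, 0, 0, 0, 0]], hand=46)

```text
time: 7.97
tool_pos: [0.6406, 0.0571, 0.1035]
tool_rot: [-0.0, 0.763, 0.647, -0.0]
contact_force: [-1.3, 0.3, 0.0]
gripper_width: 0.535
grasp_force: 0.0
```

Call:
play_rows(commands=[[0, 0, -8, 0, 0, 0], [0, 0, -15, 0, 0, 0], [0, 0, -25, 0, 0, 0], [0, 0, -25, 0, 0, 0], [0, 0, -15, 0, 0, 0]])

```text
time: 8.38
tool_pos: [0.6424, 0.057, 0.1969]
tool_rot: [0.002, 0.763, 0.647, 0.002]
contact_force: [0.9, -0.5, 1.8]
gripper_width: 0.536
grasp_force: 0.0
```

```bash
python3 - <<'E'
from h import *
st(); g=shot('wrist','w4.png'); shot('top','t4.png')
print(proj(g,[.6403,.0572,.115]))
a=cv2.imread('pics/w4.png')[40:400,130:430]; b=cv2.imread('pics/t4.png')[115:215,195:330]
cv2.imwrite('pics/e.png',np.hstack([a,cv2.resize(b,(486,360))]))
print(proj(load('t4.png'),[.6403,.0572,.115]))
plan([(.640,.150,.20,-9.06,4),(.6715,.2528,.15,-9.06,5)])
E
```

```text
8.38 [0.6424 0.057  0.1969] [0.0019 0.7627 0.6468 0.0022]
[[ 0.163  0.987  0.006]
 [ 0.987 -0.163 -0.   ]
 [ 0.001  0.006 -1.   ]]
[ 0.93 -0.5   1.8 ] 0.5359889636881914 0.0
(np.float64(276.7454792748374), np.float64(226.22404497874837))
(np.float64(299.97458831634134), np.float64(165.5554980143215))
[[23, -5, -1, 0, 0, 0], [23, -4, 0, 0, 0, 0], [22, -5, -1, 0, 0, 0], [23, -5, 0, 0, 0, 0]]
-> [0.6395 0.1499 0.1997] -9.4
[[21, 3, 10, 0, 0, 0], [22, 3, 10, 0, 0, 0], [21, 3, 10, 0, 0, 0], [21, 3, 10, 0, 0, 0], [22, 3, 10, 0, 0, 0]]
-> [0.6718 0.253  0.1497] -9.4
```

View pics/e.png

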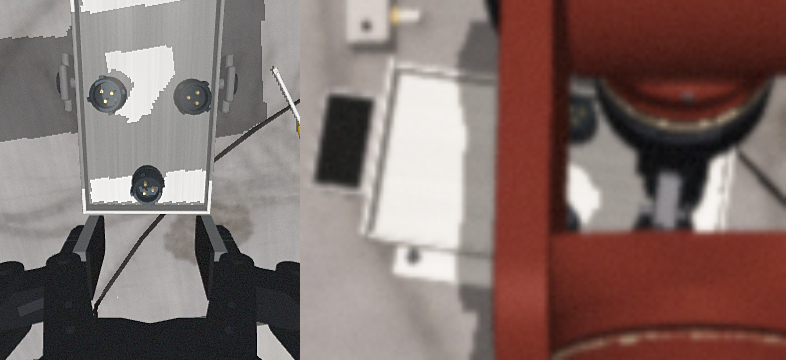

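The placed connector stands at (148,185) in the left half, i.e. (278,225) in the full picture, right at the predicted (277,226). The other two connectors haven't moved. Next I close the fingers and go above the lip.

Call:
play_rows(commands=[[23, -5, -1, 0, 0, 0], [23, -4, 0, 0, 0, 0], [22, -5, -1, 0, 0, 0], [23, -5, 0, 0, 0, 0]], hand=0)

```text
time: 8.82
tool_pos: [0.6361, 0.1506, 0.1924]
tool_rot: [-0.001, 0.763, 0.647, -0.001]
contact_force: [-0.1, 0.0, -0.1]
gripper_width: 0.003
grasp_force: 0.0
```

Call:
play_rows(commands=[[21, 3, 5, 0, 0, 0], [22, 3, 5, 0, 0, 0], [21, 3, 5, 0, 0, 0], [21, 3, 5, 0, 0, 0], [22, 3, 5, 0, 0, 0]])

```text
time: 9.23
tool_pos: [0.6685, 0.2538, 0.1668]
tool_rot: [-0.0, 0.763, 0.647, -0.001]
contact_force: [0.2, -0.6, -0.5]
gripper_width: -0.004
grasp_force: 0.0
```

Call:
play_rows(commands=[[0, 0, 10, 0, 0, 0], [0, 0, 10, 0, 0, 0], [0, 0, 5, 0, 0, 0], [0, 0, 0, 0, 0, 0], [0, 0, 0, 0, 0, 0]])

```text
time: 9.65
tool_pos: [0.6686, 0.2519, 0.1427]
tool_rot: [-0.0, 0.763, 0.646, -0.001]
contact_force: [0.7, 0.6, 0.8]
gripper_width: 0.0
grasp_force: 0.0
```

```bash
python3 - <<'E'
from h import *
s,R=st(); p=np.load('tray.npy'); c,sn=np.cos(p[2]),np.sin(p[2]); d=np.array(s['tool_pos'])[:2]-p[:2]
print('tray xy',d@[c,sn],d@[-sn,c])
g=shot('wrist','w5.png')
for x,y in[(30,138),(-30,138),(52,102),(-52,102)]: print(np.round(proj(g,[p[0]+(c*x-sn*y)/1e3,p[1]+(sn*x+c*y)/1e3,.105])))
E
```

```text
9.65 [0.6686 0.2519 0.1427] [-3.000e-04  7.630e-01  6.464e-01 -9.000e-04]
[[ 0.164  0.986 -0.002]
 [ 0.986 -0.164 -0.001]
 [-0.001 -0.002 -1.   ]]
[0.73 0.6  0.84] 0.00038483139388110826 0.0
tray xy -0.002780324781262694 0.1267136461333313
[337. 232.]
[233. 233.]
[370. 287.]
[200. 288.]
```

View pics/w5.png

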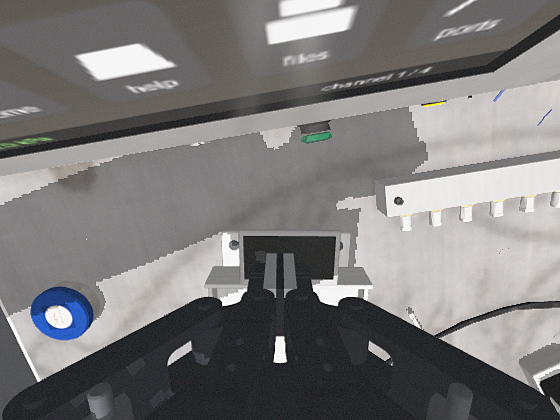

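The closed fingers are over the black lip pad, which spans (244–336, 236–282). I'll lower gently onto it and push.

Call:
play_rows(commands=[[0, 1, 5, 0, 0, 0], [0, 1, 5, 0, 0, 0], [0, 1, 5, 0, 0, 0], [0, 0, 4, 0, 0, 0], [0, 0, 2, 0, 0, 0]])

```text
time: 10.12
tool_pos: [0.6717, 0.2523, 0.1216]
tool_rot: [-0.0, 0.763, 0.647, -0.001]
contact_force: [0.0, -0.9, -0.6]
gripper_width: 0.003
grasp_force: 0.0
```

Call:
play_rows(commands=[[0, 0, 1, 0, 0, 0], [0, 0, 1, 0, 0, 0], [0, 0, 1, 0, 0, 0], [0, 0, 1, 0, 0, 0], [0, 0, 1, 0, 0, 0]])

```text
time: 10.53
tool_pos: [0.6723, 0.2528, 0.1184]
tool_rot: [0.0, 0.763, 0.647, 0.0]
contact_force: [-0.7, 0.3, 1.8]
gripper_width: -0.002
grasp_force: 1.1
```

Call:
play_rows(commands=[[0, 0, 2, 0, 0, 0], [0, 0, 2, 0, 0, 0], [0, 0, 2, 0, 0, 0], [0, 0, 2, 0, 0, 0], [0, 0, 2, 0, 0, 0]])

```text
time: 10.95
tool_pos: [0.6726, 0.2531, 0.1082]
tool_rot: [0.0, 0.763, 0.647, 0.001]
contact_force: [-0.0, 2.6, 2.9]
gripper_width: -0.001
grasp_force: 1.8
```

Call:
play_rows(commands=[[0, 0, 2.5, 0, 0, 0], [0, 0, 2.5, 0, 0, 0], [0, 0, 2.5, 0, 0, 0], [0, 0, 2.5, 0, 0, 0], [0, 0, 2.5, 0, 0, 0]])

```text
time: 11.37
tool_pos: [0.6724, 0.2527, 0.0952]
tool_rot: [0.0, 0.763, 0.647, 0.0]
contact_force: [1.3, 4.1, 3.8]
gripper_width: -0.001
grasp_force: 2.2
```

Call:
play_rows(commands=[[0, 0, 2.5, 0, 0, 0], [0, 0, 2.5, 0, 0, 0], [0, 0, 2.5, 0, 0, 0], [0, 0, 2.5, 0, 0, 0], [0, 0, 2.5, 0, 0, 0]])

```text
time: 11.78
tool_pos: [0.6723, 0.2525, 0.0831]
tool_rot: [-0.0, 0.763, 0.646, 0.0]
contact_force: [0.7, 4.4, 4.3]
gripper_width: -0.001
grasp_force: 2.4
```

Call:
play_rows(commands=[[0, 0, 1.5, 0, 0, 0], [0, 0, 1.5, 0, 0, 0], [0, 0, 1, 0, 0, 0], [0, 0, 1, 0, 0, 0], [0, 0, 0, 0, 0, 0]])

```text
time: 12.2
tool_pos: [0.6723, 0.2521, 0.0777]
tool_rot: [0.0, 0.763, 0.647, -0.0]
contact_force: [0.4, 4.4, 2.5]
gripper_width: 0.001
grasp_force: 2.1
```

Call:
play_rows(commands=[[0, 0, 1, 0, 0, 0], [0, 0, 1, 0, 0, 0], [0, 0, 1, 0, 0, 0], [0, 0, 1, 0, 0, 0], [0, 0, 1, 0, 0, 0]])

```text
time: 12.62
tool_pos: [0.6722, 0.2518, 0.0727]
tool_rot: [0.001, 0.763, 0.647, -0.001]
contact_force: [0.4, 0.2, 2.9]
gripper_width: -0.001
grasp_force: 1.6
```

Call:
play_rows(commands=[[0, 0, 1, 0, 0, 0], [0, 0, 1, 0, 0, 0]])

```text
time: 12.78
tool_pos: [0.6721, 0.2517, 0.0705]
tool_rot: [0.0, 0.763, 0.647, -0.001]
contact_force: [-0.3, -1.6, 3.5]
gripper_width: -0.002
grasp_force: 1.4
```

Call:
play_rows(commands=[[0, 0, 0.8, 0, 0, 0], [0, 0, 0.8, 0, 0, 0]])

```text
time: 12.95
tool_pos: [0.6721, 0.2521, 0.069]
tool_rot: [0.0, 0.763, 0.647, -0.0]
contact_force: [-0.7, -0.5, 2.8]
gripper_width: 0.003
grasp_force: 1.3
```

Call:
play_rows(commands=[[0, 0, 0.6, 0, 0, 0], [0, 0, 0.6, 0, 0, 0], [0, 0, 0.6, 0, 0, 0], [0, 0, 0.6, 0, 0, 0]])

```text
time: 13.28
tool_pos: [0.6722, 0.2523, 0.067]
tool_rot: [-0.0, 0.763, 0.647, 0.0]
contact_force: [-0.2, -0.5, 3.6]
gripper_width: -0.001
grasp_force: 1.4
```

Call:
play_rows(commands=[[0, 0, 0.5, 0, 0, 0], [0, 0, 0.5, 0, 0, 0], [0, 0, 0.5, 0, 0, 0], [0, 0, 0.5, 0, 0, 0], [0, 0, 0.5, 0, 0, 0]])

```text
time: 13.7
tool_pos: [0.6724, 0.2524, 0.0646]
tool_rot: [0.0, 0.763, 0.647, 0.0]
contact_force: [-1.0, -0.4, 2.8]
gripper_width: -0.001
grasp_force: 1.4
```

Call:
play_rows(commands=[[0, 0, 0.5, 0, 0, 0], [0, 0, 0.5, 0, 0, 0], [0, 0, 0.5, 0, 0, 0], [0, 0, 0.5, 0, 0, 0], [0, 0, 0.5, 0, 0, 0]])

```text
time: 14.12
tool_pos: [0.6725, 0.2523, 0.0623]
tool_rot: [0.0, 0.763, 0.647, 0.0]
contact_force: [-1.7, -1.0, 5.7]
gripper_width: -0.001
grasp_force: 2.3
```

Call:
play_rows(commands=[[0, 0, 0.4, 0, 0, 0], [0, 0, 0, 0, 0, 0], [0, 0, 0, 0, 0, 0]])

```text
time: 14.37
tool_pos: [0.6725, 0.2523, 0.0621]
tool_rot: [0.0, 0.763, 0.647, 0.0]
contact_force: [-0.7, -2.2, 6.3]
gripper_width: 0.002
grasp_force: 2.7
```

Force is rising while the height stalls, so the lip is on the stop. I'll bring the force up to about 12 N.

Call:
play_rows(commands=[[0, 0, 0.5, 0, 0, 0], [0, 0, 0.3, 0, 0, 0], [0, 0, 0, 0, 0, 0], [0, 0, 0, 0, 0, 0]])

```text
time: 14.7
tool_pos: [0.6726, 0.2524, 0.062]
tool_rot: [0.0, 0.763, 0.647, 0.0]
contact_force: [-2.3, -0.2, 8.4]
gripper_width: 0.002
grasp_force: 3.4
```

Call:
play_rows(commands=[[0, 0, 0.4, 0, 0, 0], [0, 0, 0.4, 0, 0, 0], [0, 0, 0, 0, 0, 0], [0, 0, 0, 0, 0, 0]])

```text
time: 15.03
tool_pos: [0.6727, 0.2524, 0.0618]
tool_rot: [0.0, 0.763, 0.647, 0.001]
contact_force: [-3.2, -0.8, 10.1]
gripper_width: -0.002
grasp_force: 4.5
```

```bash
python3 - <<'E'
from h import *
st(); shot('wrist','w6.png');shot('top','t6.png'); shot('side','s6.png')
b=cv2.imread('pics/t6.png')[110:220,190:330]; a=cv2.imread('pics/s6.png')[70:220,200:380]
cv2.imwrite('pics/f.png',np.hstack([cv2.resize(a,(400,333)),cv2.resize(b,(400,333))]))
E
```

```text
15.03 [0.6727 0.2524 0.0618] [2.000e-04 7.628e-01 6.466e-01 5.000e-04]
[[ 0.164  0.986  0.001]
 [ 0.986 -0.164  0.   ]
 [ 0.001  0.001 -1.   ]]
[-3.21 -0.79 10.05] -0.001548038746711072 4.464080147445202
```

View pics/f.png

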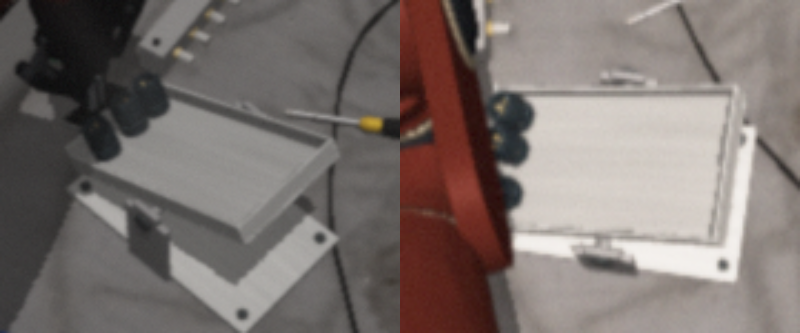

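All three connectors are at the lip end; in the right half (top view) they are at (512,110), (508,145) and (508,190). I'll bring the force to 12 N and hold.

Call:
play_rows(commands=[[0, 0, 0.4, 0, 0, 0], [0, 0, 0.3, 0, 0, 0], [0, 0, 0, 0, 0, 0], [0, 0, 0, 0, 0, 0], [0, 0, 0, 0, 0, 0]])

```text
time: 15.6
tool_pos: [0.6728, 0.2525, 0.0616]
tool_rot: [0.0, 0.763, 0.647, 0.001]
contact_force: [-3.0, -1.0, 12.6]
gripper_width: -0.004
grasp_force: 5.0
```

Call:
play_rows(commands=[[0, 0, 0, 0, 0, 0], [0, 0, 0, 0, 0, 0], [0, 0, 0, 0, 0, 0], [0, 0, 0, 0, 0, 0], [0, 0, 0, 0, 0, 0]])

```text
time: 16.02
tool_pos: [0.6728, 0.2525, 0.0616]
tool_rot: [0.0, 0.763, 0.647, 0.001]
contact_force: [-3.2, -0.9, 11.7]
gripper_width: 0.002
grasp_force: 5.0
```

Call:
play_rows(commands=[[0, 0, 0, 0, 0, 0], [0, 0, 0, 0, 0, 0], [0, 0, 0, 0, 0, 0], [0, 0, 0, 0, 0, 0], [0, 0, 0, 0, 0, 0]])

```text
time: 16.43
tool_pos: [0.6728, 0.2525, 0.0616]
tool_rot: [0.0, 0.763, 0.647, 0.001]
contact_force: [-3.5, 0.1, 11.3]
gripper_width: -0.001
grasp_force: 5.0
```

Call:
play_rows(commands=[[0, 0, 0, 0, 0, 0], [0, 0, 0, 0, 0, 0], [0, 0, 0, 0, 0, 0], [0, 0, 0, 0, 0, 0], [0, 0, 0, 0, 0, 0]])

```text
time: 16.85
tool_pos: [0.6728, 0.2525, 0.0616]
tool_rot: [0.0, 0.763, 0.647, 0.001]
contact_force: [-4.0, -0.8, 12.3]
gripper_width: -0.0
grasp_force: 5.0
```

Call:
play_rows(commands=[[0, 0, 0, 0, 0, 0], [0, 0, 0, 0, 0, 0], [0, 0, 0, 0, 0, 0], [0, 0, 0, 0, 0, 0], [0, 0, 0, 0, 0, 0]])

```text
time: 17.27
tool_pos: [0.6728, 0.2525, 0.0616]
tool_rot: [0.0, 0.763, 0.647, 0.001]
contact_force: [-4.2, -0.5, 12.0]
gripper_width: -0.002
grasp_force: 5.0
```

Call:
play_rows(commands=[[0, 0, -0.7, 0, 0, 0], [0, 0, -1, 0, 0, 0], [0, 0, -1, 0, 0, 0], [0, 0, -1.5, 0, 0, 0], [0, 0, -1.5, 0, 0, 0]])

```text
time: 17.68
tool_pos: [0.6721, 0.2523, 0.0624]
tool_rot: [0.0, 0.763, 0.647, 0.0]
contact_force: [3.4, 2.8, 3.2]
gripper_width: -0.002
grasp_force: 2.3
```

Call:
play_rows(commands=[[0, 0, -2, 0, 0, 0], [0, 0, -2, 0, 0, 0], [0, 0, -2, 0, 0, 0], [0, 0, -2, 0, 0, 0], [0, 0, -2, 0, 0, 0]])

```text
time: 18.1
tool_pos: [0.6698, 0.2519, 0.0719]
tool_rot: [-0.001, 0.763, 0.647, -0.003]
contact_force: [-1.0, 2.2, 1.3]
gripper_width: 0.005
grasp_force: 1.1
```

Call:
play_rows(commands=[[0, 0, -2, 0, 0, 0], [0, 0, -2, 0, 0, 0], [0, 0, -2, 0, 0, 0], [0, 0, -2, 0, 0, 0], [0, 0, -2, 0, 0, 0]])

```text
time: 18.52
tool_pos: [0.6721, 0.2523, 0.0852]
tool_rot: [0.0, 0.763, 0.647, -0.0]
contact_force: [-1.6, -0.7, 1.5]
gripper_width: -0.0
grasp_force: 0.6
```

Call:
play_rows(commands=[[0, 0, -2, 0, 0, 0], [0, 0, -2, 0, 0, 0], [0, 0, -2, 0, 0, 0], [0, 0, -2, 0, 0, 0], [0, 0, -2, 0, 0, 0]])

```text
time: 18.93
tool_pos: [0.6731, 0.254, 0.097]
tool_rot: [0.001, 0.762, 0.647, 0.002]
contact_force: [-0.3, -0.4, 2.1]
gripper_width: -0.002
grasp_force: 0.4
```

Call:
play_rows(commands=[[0, 0, -2, 0, 0, 0], [0, 0, -2, 0, 0, 0], [0, 0, -2, 0, 0, 0], [0, 0, -2, 0, 0, 0], [0, 0, -2, 0, 0, 0]])

```text
time: 19.35
tool_pos: [0.6725, 0.2538, 0.1059]
tool_rot: [0.0, 0.762, 0.647, 0.001]
contact_force: [0.5, 1.1, 1.7]
gripper_width: -0.002
grasp_force: 0.6
```

Call:
play_rows(commands=[[0, 0, -1.5, 0, 0, 0], [0, 0, -1.5, 0, 0, 0], [0, 0, -1, 0, 0, 0], [0, 0, -1, 0, 0, 0], [0, 0, -1, 0, 0, 0]])

```text
time: 19.77
tool_pos: [0.6721, 0.2525, 0.1108]
tool_rot: [-0.0, 0.763, 0.647, -0.0]
contact_force: [0.2, 0.4, 0.3]
gripper_width: -0.005
grasp_force: 0.6
```

Call:
play_rows(commands=[[0, 0, -1, 0, 0, 0], [0, 0, -1, 0, 0, 0], [0, 0, -1, 0, 0, 0], [0, 0, -1, 0, 0, 0], [0, 0, -1, 0, 0, 0]])

```text
time: 20.18
tool_pos: [0.6719, 0.2523, 0.1156]
tool_rot: [-0.0, 0.763, 0.647, -0.0]
contact_force: [0.3, -2.0, -0.3]
gripper_width: 0.005
grasp_force: 0.3
```

Call:
play_rows(commands=[[0, 0, -0.8, 0, 0, 0], [0, 0, -0.8, 0, 0, 0], [0, 0, -0.8, 0, 0, 0], [0, 0, -0.8, 0, 0, 0], [0, 0, -0.8, 0, 0, 0]])

```text
time: 20.6
tool_pos: [0.672, 0.2526, 0.1197]
tool_rot: [-0.0, 0.763, 0.647, -0.0]
contact_force: [-0.3, -0.6, 0.3]
gripper_width: 0.004
grasp_force: 0.0
```

Call:
play_rows(commands=[[0, 0, -1, 0, 0, 0], [0, 0, -1, 0, 0, 0], [0, 0, -1, 0, 0, 0], [0, 0, -2, 0, 0, 0], [0, 0, -4, 0, 0, 0]])

```text
time: 21.02
tool_pos: [0.6718, 0.2525, 0.1284]
tool_rot: [-0.0, 0.763, 0.647, -0.0]
contact_force: [0.8, 0.3, 0.2]
gripper_width: -0.004
grasp_force: 0.0
```

Call:
play_rows(commands=[[0, 0, -20, 0, 0, 0], [0, 0, -30, 0, 0, 0], [0, 0, -30, 0, 0, 0], [0, 0, -20, 0, 0, 0], [0, 0, 0, 0, 0, 0]])

```text
time: 21.43
tool_pos: [0.6749, 0.2534, 0.2369]
tool_rot: [0.002, 0.763, 0.647, 0.005]
contact_force: [0.7, -0.6, 1.2]
gripper_width: -0.006
grasp_force: 0.0
```

Call:
play_rows(commands=[[0, -30, 0, 0, 0, 0], [0, -40, 0, 0, 0, 0], [0, -40, 0, 0, 0, 0], [0, -40, 0, 0, 0, 0], [0, -40, 0, 0, 0, 0]])

```text
time: 21.85
tool_pos: [0.483, 0.2826, 0.2278]
tool_rot: [0.001, 0.763, 0.646, -0.001]
contact_force: [16.7, -37.4, 0.2]
gripper_width: -0.0
grasp_force: 0.0
```

Call:
play_rows(commands=[[-40, 0, 0, 0, 0, 0], [-40, 0, 0, 0, 0, 0], [-40, 0, 0, 0, 0, 0], [-20, 0, 0, 0, 0, 0], [0, 0, 0, 0, 0, 0]])

```text
time: 22.27
tool_pos: [0.4609, 0.1425, 0.2282]
tool_rot: [0.0, 0.764, 0.645, -0.001]
contact_force: [0.7, 0.2, -0.5]
gripper_width: -0.001
grasp_force: 0.0
```

```bash
python3 - <<'E'
from h import *
st(); shot('top','t7.png'); shot('side','s7.png')
b=cv2.imread('pics/t7.png')[110:290,190:400]; a=cv2.imread('pics/s7.png')[70:340,180:380]
cv2.imwrite('pics/g.png',np.hstack([cv2.resize(a,(330,446)),cv2.resize(b,(465,446))]))
E
```

```text
22.27 [0.4609 0.1425 0.2282] [ 4.000e-04  7.639e-01  6.453e-01 -6.000e-04]
[[ 0.167  0.986 -0.   ]
 [ 0.986 -0.167 -0.001]
 [-0.001 -0.    -1.   ]]
[ 0.71  0.22 -0.5 ] -0.0006046119752307817 0.0
```

View pics/g.png

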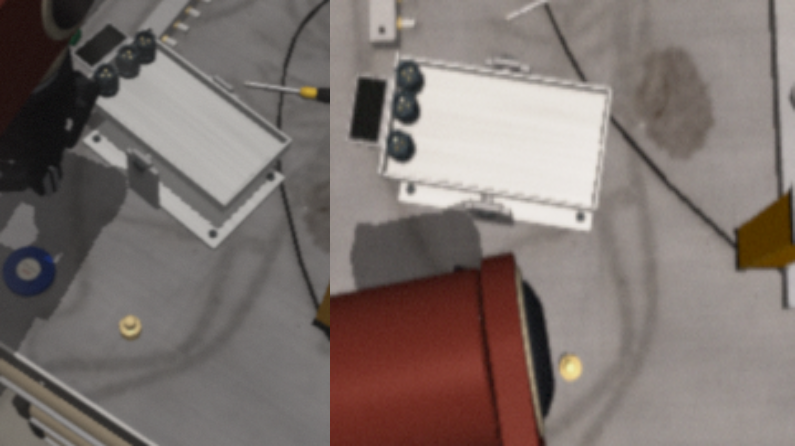

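The tray is level and all three connectors stand at its lip end, at (410,75), (405,107) and (400,145). The tin and plug haven't moved, and the robot is now clear of everything. On the retreat, though, the wrist read about 41 N for a moment. That was probably the gripper or wrist brushing the machine, and it can't be undone, so I'm handing in.

```bash
python3 -c "
from h import *
print(manip.state()['contact_force']); print(manip.job_done())"
```

```text
[0.02823813 0.41322131 0.74110282]
the job is handed in; nothing more can be done
None
```

The three connectors are standing at the lip end of the level tray and the job is handed in, but during the retreat the arm probably brushed the machine (about 41 N at the wrist, against the 40 N limit), so it may be failed for that.

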